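# Cap the bench dust port with its bayonet cap

### The arm

A 6-joint arm with a two-finger parallel gripper is mounted at the origin on the work surface. World frame = base frame: x ahead of the robot, y to its left, z up, the work surface at z = 0. Lengths are in m, angles in rad, forces in N, time in s.
With the tool pointing down it reaches from about 0.3 to 0.875 m from the base axis. Payload 4.2 kg.
Tool frame: the origin (TCP) lies at the very end of the fingers, on their centre line; the grasp point (between the pads) lies 19 mm behind it (robot.tcp_to_grasp is the distance from the TCP to the grasp point, in m); z points along the fingers, y is the line along which they close (so a half turn about z gives the same grasp; the last joint's range is limited). The gripper opens to 85 mm and grips with 20 to 120 N. Pads are 22 mm wide; open, the fingers measure 114 mm over their backs; the gripper's body (76 mm by 85 mm) begins 54 mm behind the grasp point. The pads swing forward as they close: fully open they stand 13 mm farther back than shut.
Start: joints at [-1.344, 0.32, 1.565, -0, 1.257, -0.02], TCP at [0.14, -0.558, 0.196] pointing down, gripper open.
Joint ranges: [-3.11, 3.11], [-0.84, 2.01], [0.21, 2.61], [-1.34, 4.49], [0.05, 2.63], [-2.56, 2.56]. Speed limits (rad/s): [2.57, 2.57, 3.14, 3.14, 3.14, 3.14].

### API

Orientations are given as a unit quaternion [x, y, z, w].
In Python, from bench import robot gives the robot as it stands.
- The arm moves only by the tool move_arm, never from a script. Its arguments are lists of equal length, an entry for each row: "dp": the shift along the tool's x, y, z in m, a list of three; "spin": the turn about the tool's z in rad. A call has 1 to 20 rows; each row is the pose to reach, as a shift and turn from the pose commanded when the call began, along the tool's axes at that moment; what a row does not reach only later rows make up. A row lasts 1/8 s, in which the tool goes at most 62.5 mm and 10.7 degrees, less where a joint would pass 70% of its speed; a pose out of reach is approached as far as the arm can. A call with a gripper value outside its range is refused whole. "hand" is the closure, from -1 (fully open) to 1 (shut), set as the call begins (left out, the last holds). The fingers move at their own pace and stop on an object; "newtons" is the grip in N (left out, the last holds). Time passes only in rows, so rows that repeat a pose let the fingers close. It gives the time, the measured TCP pose, the force, the opening and the grip force at its end, in the units of the state.
- robot.read_state(): the state, without advancing time (a new reading comes with each control period).
- robot.get_image(name): name is "side" or "top"; returns a dict with "image" (420x560x3 uint8, red, green, blue), "K" (3x3 intrinsics, pixels), "camera_from_world" (4x4, takes a point from world to camera coordinates). Camera axes: x right, y down, z forward; pixel columns grow to the right and rows downward; lengths in m; the calibration is good to about 2 mm. A picture is of the moment at which its call begins. There is no depth.
- robot.hand_in(): hands the job in; it is judged then, once.
The state is a dict: "time_s": time; "joint_positions": joint angles; "dq": joint speeds; "tau": joint torques, N m; "position": TCP position; "ee_rot": TCP orientation; "wrist_force": force on the tool from outside, world axes, zero at the start; "wrist_torque": the same for the moment, N m; "finger_gap": finger opening in m; "grip_force": force on a finger pad.
Only numpy, scipy, OpenCV 4.12 (cv2) and the standard library are available. Lean on these libraries where they do the work, as an engineer would, in place of code of your own. Each camera call takes 0.05 s, during which the arm holds its last target. There are 200 camera calls.

### The job

The sanding is finished: close the upright dust port on the workbench with its black bayonet cap. Set the cap's two lugs into the slots of the port, press it down against the spring and twist it about a quarter turn clockwise until it clicks and stays locked, then let go. Be gentle, never forcing the cap against the port, and leave the other things on the bench where they are.

Things in the scene. Friction and masses are not known exactly. Their poses are not given: they have to be found in the camera images.
- cap: black plastic bayonet cap, loose, 84-156 g, upright on the bench. Origin: centre of its underside, z up. Barrel 50 dia, z 0 to 18; at its foot two opposite lugs along the cap's x (67 over the tips, each 12 wide in y, z 0 to 6); disc 80 dia, z 18 to 26; on top a grip bar along x, 56 long, 14 thick in y, z 26 to 52, to be taken by its two flat sides. A half turn changes nothing
- port: grey dust port fixed to the bench: foot 112 dia, upright tube 92 dia with its open mouth on top, 90 above the bench, dark pipe stub towards its +x. Origin: centre of the underside, z up. A slotted aluminium lip rings the mouth; more than 40 N between cap and port counts as forcing
- port_mouth (a point): centre of the mouth, level with the lip's top face. Heights of the cap's underside from here, mm: 0 lugs lie on the lip; -4 lugs dropped in the slots, on the sprung plate; below -14 lugs under the lip, cap can turn (clockwise from above only); -16.5 plate bottomed; -11 locked. Let go unturned it rides up to -4; turned too little it stays at -14, not locked. Part turned, it can be let go and regripped
- lip_slots (a point): on the mouth's axis, 2 below the lip's top; axes as the port's. Lip bore 56 dia with two opposite slots, each 17 wide, longer than the lugs. Fitted by hand: the line through the slots lies up to 23 degrees (0.4 rad) either way from the port's x; this is NOT measured: find it by feel or by eye (seen from above). The lip is stiff, it does not turn with the cap. A half turn changes nothing
- lip_under (a point): on the mouth's axis, level with the lip's underside, 8 below its top. 90 degrees clockwise from the slots the underside has two pockets 3 deep, 17 wide: there the lugs have about 5 degrees of play either way, and a hard stop at the pocket's far side. When the cap is let up there, the spring lifts the lugs into the pockets with a click
- plate_rest (a point): on the mouth's axis, 4 below the lip's top, where the top of the round sprung plate (52 dia, dark rubber) stands at rest. Pressed, it goes down 12.5 more: 4 N at first, 9 N at the bottom
- plain_lid: plain black push-on jar lid, bystander: disc 76 dia x 12 with a round knob, no lugs; origin under its centre
- screwdriver: screwdriver lying on the bench, bystander; lies along its x
- tape_roll: roll of orange tape, bystander: ring 90 dia, 22 high; origin under its centre
- offcut: pale wood offcut 90 x 50 x 28, bystander; origin under its centre
- glue_bottle: white glue bottle 56 dia, 130 high, bystander; origin under its centre
- screw_jar: glass jar 64 dia, 70 high, bystander; origin under its centre
- sanding_block: cork sanding block 100 x 60 x 35, bystander; origin under its centre
Mind the look-alikes: they are no part of the job. Leave any yellow look-alike of the cap alone.

How it is judged:
On the way:
1. the cap's lugs have entered the slots of the port (horizontal distance between cap and port_mouth below 0.005 m and z of cap in the frame of port_mouth below -0.003 m), for 0.05 s.
At the end, for the whole second after the job is handed in: the cap is clicked home in the port and let go: its underside 9 to 12.7 mm below the mouth (locked height 11 mm), within 4 mm of the mouth's axis, upright within 0.08 rad and at rest (horizontal distance between cap and port_mouth below 0.004 m and z of cap in the frame of port_mouth between -0.0127 and -0.009 m and angle between cap's own z axis and vertical below 0.08 rad and linear speed of cap below 0.01 m/s and contact force between cap and the fingers below 0.1 N); the robot touches nothing.
It fails at once if the cap is forced against the port with more than 40 N (contact force between cap and port above 40 N).
It fails at once if another thing on the bench is shoved more than 30 mm (distance of any of plain_lid, screwdriver, tape_roll, offcut, glue_bottle, screw_jar, sanding_block from where it was at the start of the episode above 0.03 m).
It also fails if it takes over 72 s, if anything falls off the work surface, if the arm or the gripper's body presses on something with over 40 N, if the wrist force passes 120 N, or if a joint passes its speed limit or range.

## Working session

There is one attempt and no reset: what is moved stays moved. The work goes in short steps, Python scripts to look and compute and a tool call to move; the robot and the scene stay as the last step left them, time stands still between calls to the robot, and variables do not carry over. Pictures are saved under pics/ and viewed, at most 10 in all, crops included, and the job is handed in when it is done.

Besides the shell and the picture viewer there is one more tool, called after "Call:" as name(argument=value, ...), one argument or row to a line, values as JSON. move_arm: Moves the arm, as the interface text tells. Its arguments: {"type":"object","properties":{"dp":{"type":"array","items":{"type":"array","items":{"type":"number"}}},"spin":{"type":"array","items":{"type":"number"}},"hand":{"type":"number"},"newtons":{"type":"number"}},"required":["dp","spin"]}

```bash
mkdir -p pics; ls
cat > h.py <<'E'
from bench import robot
import numpy as np, cv2
def shot(n):
    d=robot.get_image(n); return d["image"],np.array(d["K"]),np.array(d["camera_from_world"])
def ray(K,T,u,v,z):
    R,t=T[:3,:3],T[:3,3]; c=-R.T@t; d=R.T@np.linalg.solve(K,[u,v,1.]); return c+d*(z-c[2])/d[2]
def proj(K,T,p):
    q=K@(T[:3,:3]@np.array(p)+T[:3,3]); return q[:2]/q[2]
E
python3 - <<'E'
from h import *
s=robot.read_state(); print(s)
for n in("top","side"):
    im,K,T=shot(n); np.savez(f"pics/{n}0.npz",im=im,K=K,T=T)
    cv2.imwrite(f"pics/{n}0.png",cv2.resize(im[:,:,::-1],(800,600),interpolation=cv2.INTER_CUBIC)); print(n,K,T, -T[:3,:3].T@T[:3,3])
E
```

```text
pics
{'time_s': 0.0, 'joint_positions': array([-1.34398848e+00,  3.20313955e-01,  1.56569662e+00,  1.14774271e-05,
        1.25739994e+00, -2.00110884e-02]), 'dq': array([ 2.60922132e-04,  2.27751882e-04, -1.00270801e-03, -4.70558045e-06,
        4.35894501e-04,  1.24008990e-03]), 'tau': array([ 1.11251025e-03, -4.15518951e+01, -2.34158903e+01,  2.36749693e-04,
        8.13629682e-03,  6.57354789e-06]), 'position': array([ 0.14035921, -0.55704005,  0.19526283]), 'ee_rot': array([ 9.92394520e-01,  1.23094643e-01, -8.83859442e-05, -9.04637516e-04]), 'wrist_force': array([0.15739851, 0.22898572, 0.90194821]), 'wrist_torque': array([-0.00518278, -0.03832802,  0.03757925]), 'grip_force': 0.0, 'finger_gap': 0.08529024490516612}
top [[500.54867245   0.         282.95356803]
 [  0.         500.54867245 207.70510224]
 [  0.           0.           1.        ]] [[-0.04331831 -0.99905459 -0.00366653  0.01966412]
 [-0.97691553  0.04312624 -0.20922759  0.54678578]
 [ 0.20918791 -0.00548149 -0.9778601   1.16708694]
 [ 0.          0.          0.          1.        ]] [0.29087486 0.00246209 1.25572252]
side [[448.66951066   0.         279.55720546]
 [  0.         448.66951066 215.02207301]
 [  0.           0.           1.        ]] [[-0.74599256 -0.66595126  0.00200564  0.39445212]
 [-0.4643518   0.51799916 -0.71836918  0.32032603]
 [ 0.47735994 -0.53682939 -0.69565918  1.04761172]
 [ 0.          0.          0.          1.        ]] [-0.05708555  0.65914603  0.95810194]
```

View pics/top0.png

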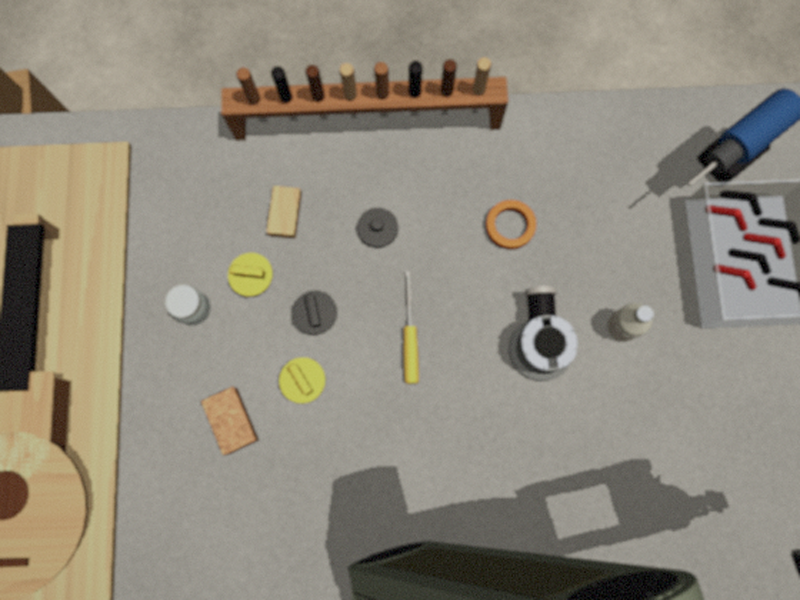

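View pics/side0.png

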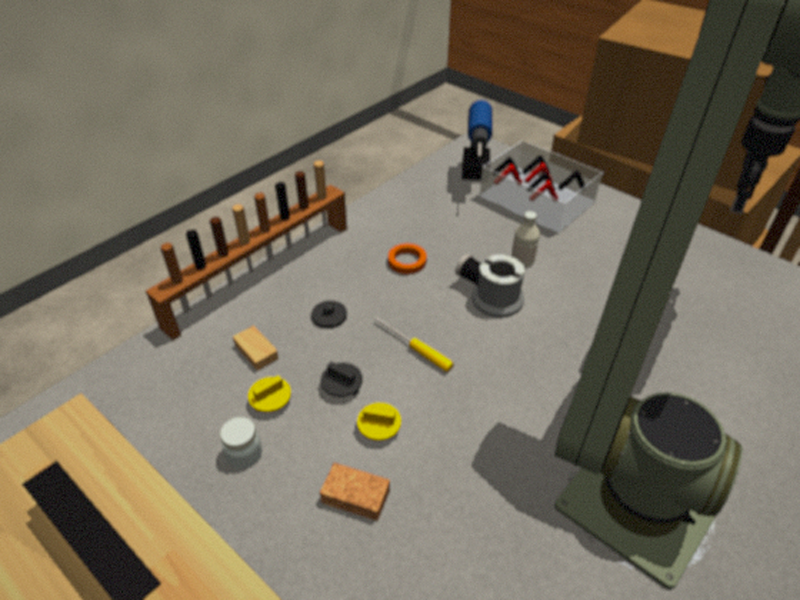

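The top view shows the black cap at about (314,313) and the port mouth at (549,343), with slot marks near (546,318) and (551,367). All three are in the 800-px picture. The plain lid with its round knob is at (377,228). The side view agrees. Next I measure them.

Run:
```python
from h import *
d=np.load("pics/top0.npz"); im,K,T=d["im"],d["K"],d["T"]
g=cv2.cvtColor(im,cv2.COLOR_RGB2GRAY)
def blob(m,u,v):
    n,l,s,c=cv2.connectedComponentsWithStats(m.astype(np.uint8)); 
    dd=[np.hypot(*(c[i]-[u,v])) if s[i,4]>60 else 1e9 for i in range(1,n)]; i=1+int(np.argmin(dd)); return (l==i),s[i],c[i]
m,s,c=blob(g<85,220,219); print("cap",s,c)
cn,_=cv2.findContours(m.astype(np.uint8),0,1); cn=max(cn,key=len); e=cv2.fitEllipse(cn); print(e, ray(K,T,*e[0],.022))
# lip
m,s,c=blob(g>165,384,240); print("lip",s,c)
cn,_=cv2.findContours(m.astype(np.uint8),cv2.RETR_EXTERNAL,1); cn=max(cn,key=len); h=cv2.convexHull(cn); e=cv2.fitEllipse(h); P=ray(K,T,*e[0],.09); print(e,P, "r",[np.linalg.norm(ray(K,T,*p[0],.09)-P) for p in h][::4])
# angular profile of lip brightness, world angle
for r in (.031,.034,.037):
    a=np.arange(0,360,5); pts=np.array([proj(K,T,P+[r*np.cos(t),r*np.sin(t),0]) for t in np.radians(a)],np.float32)
    v=cv2.remap(g,pts[None,:,0],pts[None,:,1],1)[0]; print(r,[(x,y) for x,y in zip(a,v) if y<150])
a=cv2.resize(im[180:260,180:260,::-1],(400,400),interpolation=2); b=cv2.resize(im[200:280,345:425,::-1],(400,400),interpolation=2)
b=np.clip(b*1.,0,255).astype(np.uint8); a=np.clip(a*2.,0,255).astype(np.uint8)
cv2.imwrite("pics/crop.png",np.hstack([a,b]))
```

```text
cap [205 205  22  26 263] [216.03802281 217.54752852]
((216.16790771484375, 217.70257568359375), (19.90515899658203, 24.204923629760742), 175.2010040283203) [0.53654561 0.16419992 0.022     ]
lip [366 223  18  35 284] [372.96830986 240.92253521]
((377.5632629394531, 239.93496704101562), (23.28221321105957, 34.017433166503906), 172.5125732421875) [ 0.45315242 -0.22261293  0.09      ] r [np.float64(0.04047616570838128), np.float64(0.03675182112745014), np.float64(0.03208613430232652)]
0.031 [(np.int64(60), np.uint8(134)), (np.int64(65), np.uint8(122)), (np.int64(70), np.uint8(123)), (np.int64(75), np.uint8(122)), (np.int64(80), np.uint8(112)), (np.int64(85), np.uint8(103)), (np.int64(90), np.uint8(99)), (np.int64(95), np.uint8(100)), (np.int64(100), np.uint8(106)), (np.int64(105), np.uint8(111)), (np.int64(110), np.uint8(115)), (np.int64(115), np.uint8(120)), (np.int64(120), np.uint8(122)), (np.int64(125), np.uint8(132)), (np.int64(200), np.uint8(145)), (np.int64(205), np.uint8(103)), (np.int64(210), np.uint8(85)), (np.int64(215), np.uint8(72)), (np.int64(220), np.uint8(58)), (np.int64
[... 3393 characters left out ...]
p.uint8(88)), (np.int64(245), np.uint8(70)), (np.int64(250), np.uint8(52)), (np.int64(255), np.uint8(45)), (np.int64(260), np.uint8(49)), (np.int64(265), np.uint8(43)), (np.int64(270), np.uint8(40)), (np.int64(275), np.uint8(37)), (np.int64(280), np.uint8(40)), (np.int64(285), np.uint8(43)), (np.int64(290), np.uint8(44)), (np.int64(295), np.uint8(61)), (np.int64(300), np.uint8(68)), (np.int64(305), np.uint8(93)), (np.int64(310), np.uint8(118)), (np.int64(315), np.uint8(144)), (np.int64(320), np.uint8(147)), (np.int64(325), np.uint8(119)), (np.int64(330), np.uint8(54)), (np.int64(335), np.uint8(21)), (np.int64(340), np.uint8(18)), (np.int64(345), np.uint8(60)), (np.int64(350), np.uint8(136))]
```

View pics/crop.png

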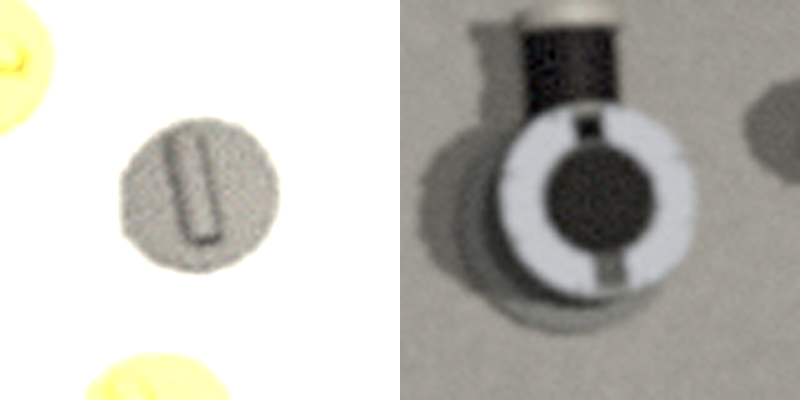

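The crop shows the cap disc at about (220,219) in original pixels with its bar tilted slightly. The lip centre is at about (384.5,239.7) with the two slots clearly visible, so I refine with better masks.

Run:
```python
from h import *
d=np.load("pics/top0.npz"); im,K,T=d["im"],d["K"],d["T"]
g=cv2.GaussianBlur(cv2.cvtColor(im,cv2.COLOR_RGB2GRAY),(0,0),.7); yy,xx=np.mgrid[:420,:560]
S=6; G=cv2.warpAffine(g,np.float32([[S,0,0],[0,S,0]]),(560*S,420*S),flags=cv2.INTER_CUBIC)  # pixel*6
YY,XX=np.mgrid[:420*S,:560*S]
def hull(m):
    p=np.argwhere(m)[:,::-1].astype(np.float32); h=cv2.convexHull(p); return h,cv2.fitEllipse(h)
near=lambda u,v,r:(XX/S-u)**2+(YY/S-v)**2<r*r
h,e=hull((G<100)&near(220,219,19)); C=ray(K,T,e[0][0]/S,e[0][1]/S,.024); print("cap",np.array(e[0])/S,np.array(e[1])/S,C,2*np.mean([np.linalg.norm(ray(K,T,*(q[0]/S),.026)-C) for q in h]))
h,e=hull((G>155)&near(384.5,239.7,23)); P=ray(K,T,e[0][0]/S,e[0][1]/S,.09); print("lip",np.array(e[0])/S,np.array(e[1])/S,P,2*np.mean([np.linalg.norm(ray(K,T,*(q[0]/S),.09)-P) for q in h]))
for r in (.031,.034,.037,.040):
    a=np.arange(0,360,1.); pts=np.array([proj(K,T,P+[r*np.cos(t),r*np.sin(t),0]) for t in np.radians(a)],np.float32)
    v=cv2.remap(g,pts[None,:,0],pts[None,:,1],2)[0]; w=np.clip(150.-v,0,None)
    print(r,[round(float(((a-c+180)%360-180)[k]@w[k]/max(w[k].sum(),1)+c),1) for c in(0,180) for k in [abs((a-c+180)%360-180)<40]])
# rectified top-down patches: cap at z=.052 (bar top), port at z=.09
def rect(c,z,half=.07,n=400):
    X=np.linspace(half,-half,n); m=np.array([[proj(K,T,[c[0]+x,c[1]+y,z]) for y in X] for x in X],np.float32)
    return cv2.remap(im,m[...,0],m[...,1],2)[:,:,::-1]
A=np.clip(rect(C,.052,.05)*3.0,0,255).astype(np.uint8); B=rect(P,.09); np.save("pics/A.npy",A)
# side view of cap & lip
d=np.load("pics/side0.npz"); im2,K2,T2=d["im"],d["K"],d["T"]
g2=cv2.GaussianBlur(cv2.cvtColor(im2,cv2.COLOR_RGB2GRAY),(0,0),.7);G2=cv2.warpAffine(g2,np.float32([[S,0,0],[0,S,0]]),(560*S,420*S),flags=2)
u,v=proj(K2,T2,P); print("side lip expected",u,v); h,e=hull((G2>165)&near(u,v,19)); print(np.array(e[0])/S,ray(K2,T2,e[0][0]/S,e[0][1]/S,.09))
u,v=proj(K2,T2,C); print("side cap expected",u,v)
c=im2[int(v)-25:int(v)+25,int(u)-25:int(u)+25,::-1]; c=np.clip(cv2.resize(c,(400,400),interpolation=2)*2.,0,255).astype(np.uint8)
cv2.imwrite("pics/rect.png",np.hstack([A,c]))
```

```text
cap [219.1210734  218.83707682] [29.51972453 31.38113658] [0.53292583 0.15658594 0.024     ] 0.07708553563826286
lip [386.66918945 239.51745605] [40.47141266 42.78975932] [ 0.45320157 -0.24403896  0.09      ] 0.09822486927869294
0.031 [13.8, 174.3]
0.034 [12.3, 175.4]
0.037 [11.8, 175.6]
0.04 [11.4, 175.9]
side lip expected 353.32768388165766 187.6832759174766
[351.23596191 187.34761556] [ 0.45871619 -0.24114841  0.09      ]
side cap expected 239.46669751062984 266.091439622273
```

View pics/rect.png

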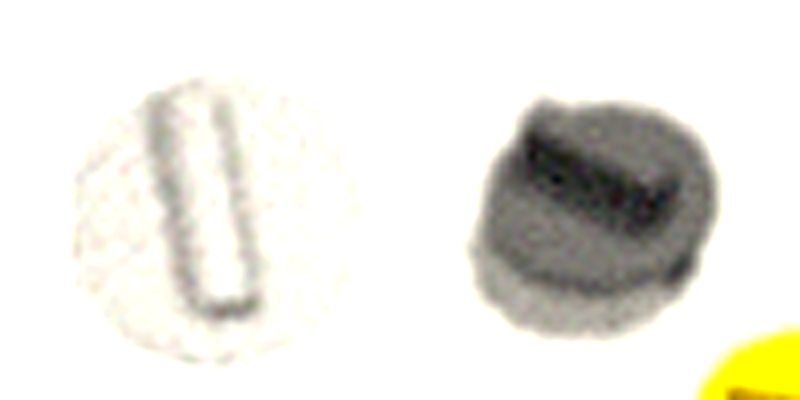

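The rectified patch (left half) shows the bar tilted about 10°, from (190,97) at the top to (228,300) at the bottom. Bright bench pixels got into the lip mask, so I redo both measurements.

Run:
```python
from h import *
S=6
YY,XX=np.mgrid[:420*S,:560*S]
for n,u,v,r in(("top",384.3,239.4,25),("side",351,187.5,22)):
    d=np.load(f"pics/{n}0.npz"); im,K,T=d["im"],d["K"],d["T"]
    f=cv2.GaussianBlur(im,(0,0),.7); G=cv2.warpAffine(f,np.float32([[S,0,0],[0,S,0]]),(560*S,420*S),flags=2).astype(int)
    near=(XX/S-u)**2+(YY/S-v)**2<r*r
    print(n,"lip",im[int(v),int(u)-15],"bg",im[int(v)+10,int(u)+28])
    b=G[...,2]-G[...,0]; bg=b
    for th in (8,14):
        m=((b>th)&(G[...,1]>130)&near).astype(np.uint8); m=cv2.morphologyEx(m,cv2.MORPH_OPEN,np.ones((7,7)))
        k,l,s,c=cv2.connectedComponentsWithStats(m); m=np.isin(l,[i for i in range(1,k) if s[i,4]>1500])
        if m.sum()<100: print("none");continue
        h=cv2.convexHull(np.argwhere(m)[:,::-1].astype(np.float32)); e=cv2.fitEllipse(h); P=ray(K,T,e[0][0]/S,e[0][1]/S,.09)
        print(th,np.array(e[0])/S,np.array(e[1])/S,P,2*np.mean([np.linalg.norm(ray(K,T,*(q[0]/S),.09)-P) for q in h]))
    g=cv2.cvtColor(f,cv2.COLOR_RGB2GRAY)
    if n=="top": P=ray(K,T,384.3,239.4,.09); print(P)
    for r in (.031,.034,.037,.040):
        a=np.arange(0,360,1.); pts=np.array([proj(K,T,P+[r*np.cos(t),r*np.sin(t),0]) for t in np.radians(a)],np.float32)
        v_=cv2.remap(g,pts[None,:,0],pts[None,:,1],2)[0]; w=np.clip(150.-v_,0,None)
        print(r,[round(float(((a-c+180)%360-180)[k]@w[k]/max(w[k].sum(),1)+c),1) for c in(0,180) for k in [abs((a-c+180)%360-180)<40]])
    if n=="top": # stub edges
        X=np.arange(.05,.078,.004)
        for x in X:
            y=np.arange(-.04,.04,.0005); pts=np.array([proj(K,T,[P[0]+x,P[1]+q,.06]) for q in y],np.float32)
            v_=cv2.remap(g,pts[None,:,0],pts[None,:,1],2)[0]; k=v_<70; print(round(x,3),y[k].mean().round(4) if k.any() else None)
        C=np.array([.533,.1555]); z=.052
        for x in np.arange(-.02,.0201,.005):
            y=np.arange(-.018,.018,.0005); pts=np.array([proj(K,T,[C[0]+x,C[1]+q-x*-.18,z]) for q in y],np.float32)
            v_=cv2.remap(g,pts[None,:,0],pts[None,:,1],2)[0]; print(round(x,3),v_[::2])
```

```text
top lip [196 198 202] bg [158 155 146]
none
none
[ 0.45372284 -0.23850971  0.09      ]
0.031 [2.8, 184.9]
0.034 [3.0, 184.8]
0.037 [3.1, 184.6]
0.04 [2.8, 184.5]
0.05 0.0198
0.054 0.004
0.058 0.0035
0.062 0.0035
0.066 0.003
0.07 0.0035
0.074 0.0033
-0.02 [90 90 90 89 87 85 82 79 76 74 75 77 81 85 87 90 91 92 91 89 85 81 77 71
 67 64 63 64 67 71 76 79 83 86 87 87]
-0.015 [90 91 90 89 87 83 80 76 73 72 73 76 80 84 88 90 91 91 90 87 84 80 75 72
 68 65 64 65 67 72 77 82 85 87 88 87]
-0.01 [91 91 91 90 88 86 82 77 74 72 73 76 80 85 88 89 90 90 88 86 84 80 76 72
 68 65 65 66 69 73 77 81 83 84 84 84]
-0.005 [90 91 90 89 87 83 80 76 73 72 73 75 79 83 86 88 89 89 87 85 82 80 76 72
 69 65 64 65 68 73 78 81 85 86 86 86]
0.0 [88 87 87 86 85 83 81 77 75 73 73 76 80 84 87 87 87 87 86 84 82 78 74 70
 66 63 63 64 67 72 77 81 83 84 84 84]
0.005 [89 89 89 88 86 84 81 78 75 73 73 76 79 83 85 87 88 87 86 84 81 78 75 70
 66 63 61 62 65 69 75 80 84 86 86 86]
0.01 [88 90 89 88 85 82 80 76 73 71 71 73 77 80 84 86 87 88 87 85 82 79 75 72
 69 66 65 65 67 70 74 78 81 82 84 85]
0.015 [90 90 89 87 86 84 81 78 75 74 74 76 79 83 84 85 86 86 84 82 79 75 73 69
 65 63 61 61 64 67 72 77 81 84 85 85]
0.02 [89 89 89 88 87 84 81 78 74 71 71 72 76 80 83 85 85 83 82 80 78 76 72 69
 66 63 62 64 67 72 76 79 83 84 86 88]
side lip [172 177 163] bg [162 158 148]
none
none
0.031 [-1.4, 187.0]
0.034 [1.1, 186.7]
0.037 [0.4, 185.9]
0.04 [0.5, 183.4]
```

Call:
move_arm(
  dp=[
    [0.555, -0.594, 0],
    [0.555, -0.594, 0],
    [0.555, -0.594, 0],
    [0.555, -0.594, 0],
    [0.555, -0.594, 0],
    [0.555, -0.594, 0],
    [0.555, -0.594, 0],
    [0.555, -0.594, 0],
    [0.555, -0.594, 0],
    [0.555, -0.594, 0],
    [0.555, -0.594, 0],
    [0.555, -0.594, 0],
    [0.555, -0.594, 0],
    [0.555, -0.594, 0],
    [0.555, -0.594, 0],
    [0.555, -0.594, 0],
    [0.555, -0.594, 0],
    [0.555, -0.594, 0],
    [0.555, -0.594, 0],
    [0.555, -0.594, 0],
  ],
  spin=[-3.073, -3.073, -3.073, -3.073, -3.073, -3.073, -3.073, -3.073, -3.073, -3.073, -3.073, -3.073, -3.073, -3.073, -3.073, -3.073, -3.073, -3.073, -3.073, -3.073],
  hand=-1,
)

```text
time_s: 2.6
position: [0.5335, 0.1539, 0.196]
ee_rot: [-0.089, 0.996, -0.0, -0.0]
wrist_force: [-0.3, -0.6, -1.0]
finger_gap: 0.0856
grip_force: 0.0
```

```bash
cat >> h.py <<'E'
from scipy.spatial.transform import Rotation as Ro
def st():
    s=robot.read_state(); R=Ro.from_quat(s["ee_rot"]).as_matrix(); yaw=np.degrees(np.arctan2(R[1,0],R[0,0]))
    print("t",round(s["time_s"],2),"p",s["position"].round(4),"yaw",round(yaw,2),"tilt",round(np.degrees(np.arccos(-R[2,2])),2),"q",s["joint_positions"].round(2),"F",s["wrist_force"].round(1),"M",s["wrist_torque"].round(2),"gap",round(s["finger_gap"],4),"grip",round(s["grip_force"],1)); return s,R,yaw
def go(p,yawdeg):
    s,R,y=st(); print("dp",(R.T@(np.array(p)-s["position"])).round(4),"spin",round(-np.radians((yawdeg-y+180)%360-180),4))
E
python3 -c "
from h import *; go([.533,.1553,.03],190.2)"
```

```text
t 2.6 p [0.5335 0.1539 0.196 ] yaw -169.83 tilt 0.01 q [ 0.26  0.29  1.61 -0.    1.24 -1.49] F [-0.3 -0.6 -1. ] M [0.03 0.01 0.01] gap 0.0856 grip 0.0
dp [0.0002 0.0015 0.166 ] spin -0.0005
```

Call:
move_arm(
  dp=[
    [0, 0.0015, 0.05],
    [0, 0.0015, 0.1],
    [0, 0.0015, 0.14],
    [0, 0.0015, 0.16],
    [0, 0.0015, 0.166],
    [0, 0.0015, 0.166],
    [0, 0.0015, 0.166],
  ],
  spin=[0, 0, 0, 0, 0, 0, 0],
)

```text
time_s: 3.48
position: [0.5342, 0.1557, 0.0313]
ee_rot: [-0.089, 0.996, 0.0, 0.001]
wrist_force: [-0.1, 0.2, -0.3]
finger_gap: 0.0851
grip_force: 0.0
```

Call:
move_arm(
  dp=[
    [0, 0, 0],
    [0, 0, 0],
    [0, 0, 0],
    [0, 0, 0],
    [0, 0, 0],
    [0, 0, 0],
    [0, 0, 0],
    [0, 0, 0],
  ],
  spin=[0, 0, 0, 0, 0, 0, 0, 0],
  hand=1,
  newtons=60,
)

```text
time_s: 4.47
position: [0.5333, 0.1554, 0.0301]
ee_rot: [-0.089, 0.996, -0.0, 0.0]
wrist_force: [0.6, 0.4, 0.6]
finger_gap: -0.0003
grip_force: 0.0
```

```bash
python3 -c "
from h import *; go([.533,.1553,.03],190.2)"
```

```text
t 4.47 p [0.5333 0.1554 0.0301] yaw -169.79 tilt 0.01 q [ 0.26  0.45  1.83 -0.    0.86 -1.49] F [0.6 0.4 0.6] M [-0.05 -0.   -0.06] gap -0.0003 grip 0.0
dp [ 0.0003 -0.0001  0.0001] spin 0.0002
```

The gripper closed on nothing, so I look again.

Run:
```python
from h import *
im,K,T=shot("top"); np.savez("pics/top1.npz",im=im,K=K,T=T)
im2,K2,T2=shot("side")
p=[.533,.1555,.03]
out=[]
for i,k,t in((im,K,T),(im2,K2,T2)):
    u,v=proj(k,t,p); print(u,v); u,v=int(u),int(v); c=i[v-40:v+40,u-40:u+40,::-1]; out.append(np.clip(cv2.resize(c,(400,400),interpolation=2)*1.6,0,255).astype(np.uint8))
cv2.imwrite("pics/miss.png",np.hstack(out))
```

```text
219.2470634386485 218.33802946210253
239.6023726840852 264.4047732944984
```

View pics/miss.png

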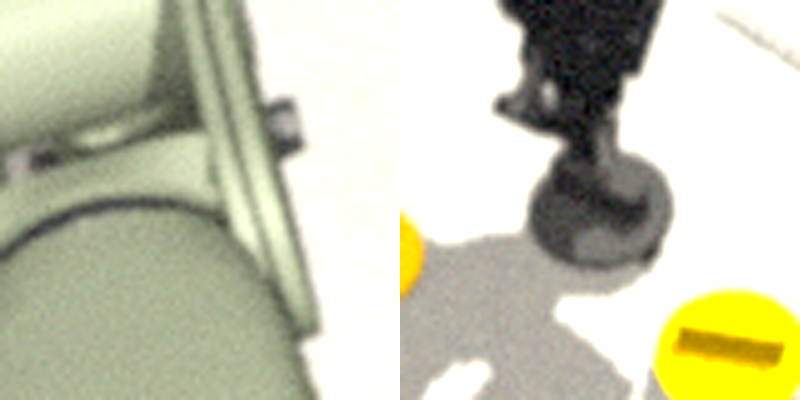

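The top view is blocked by the arm. The side view shows the cap unmoved and the fingertips ending near the bar, but the picture is ambiguous, so I enlarge it.

Run:
```python
from h import *
im,K,T=shot("side"); np.savez("pics/side1.npz",im=im,K=K,T=T)
a=np.load("pics/side0.npz")["im"]
for n,p in(("tcp",[.5333,.1554,.03]),("bartop",[.533,.1553,.052]),("grasp",[.5333,.1554,.049])): print(n,proj(K,T,p))
e=lambda i:np.clip(255*(cv2.resize(i[232:282,215:265,::-1],(400,400),interpolation=2)/150.)**.7,0,255).astype(np.uint8)
cv2.imwrite("pics/zoom.png",np.hstack([e(a),e(im)]))
```

```text
tcp [239.55005983 264.32507831]
bartop [239.1561628  259.00364822]
grasp [239.1181296  259.70590191]
```

View pics/zoom.png

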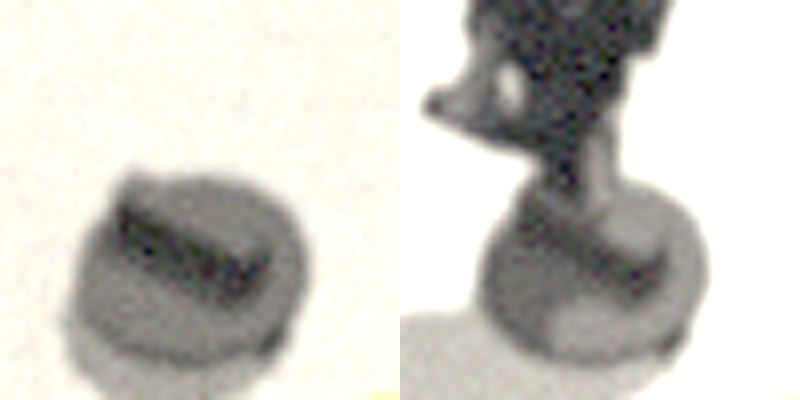

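Run:
```python
from h import *
d=np.load("pics/side0.npz"); K,T=d["K"],d["T"]
for z in (.196,.209,.226): print(z,proj(K,T,[.1404,-.557,z])*800/560)
b=np.load("pics/side1.npz")["im"]
o=lambda i,r,c:np.clip(255*(cv2.resize(i[r:r+75,c:c+50,::-1],(400,600),interpolation=2)/150.)**.7,0,255).astype(np.uint8)
cv2.imwrite("pics/z2.png",np.hstack([o(d["im"],95,495),o(b,205,215)]))
```

```text
0.196 [731.08302029 219.76226781]
0.209 [733.46156919 214.41926883]
0.226 [736.62364446 207.31621332]
```

View pics/z2.png

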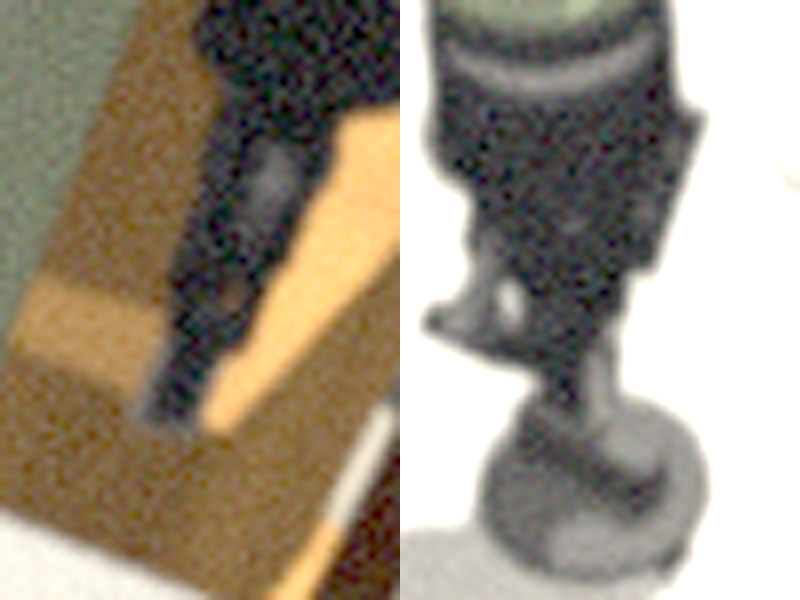

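The fingertips are at the bar but no grip registers. I lift straight up and check whether the cap comes along.

Call:
move_arm(
  dp=[
    [0, 0, -0.01],
    [0, 0, -0.03],
    [0, 0, -0.05],
    [0, 0, -0.05],
    [0, 0, -0.05],
  ],
  spin=[0, 0, 0, 0, 0],
)

```text
time_s: 5.25
position: [0.5329, 0.1553, 0.0797]
ee_rot: [-0.089, 0.996, -0.0, -0.0]
wrist_force: [-0.2, -0.6, -0.5]
finger_gap: 0.0001
grip_force: 0.0
```

Run:
```python
from h import *
st()
im,K,T=shot("side"); np.savez("pics/side2.npz",im=im,K=K,T=T)
print(proj(K,T,[.5333,.1554,.08]))
cv2.imwrite("pics/z3.png",np.hstack([np.clip(255*(cv2.resize(i[205:280,215:265,::-1],(400,600),interpolation=2)/110.)**.6,0,255).astype(np.uint8) for i in (np.load("pics/side0.npz")["im"],im)]))
```

```text
t 5.25 p [0.5329 0.1553 0.0797] yaw -169.79 tilt 0.04 q [ 0.26  0.39  1.78 -0.    0.98 -1.49] F [-0.2 -0.6 -0.5] M [-0.01  0.01 -0.03] gap 0.0001 grip 0.0
[238.39232635 251.94396972]
```

View pics/z3.png

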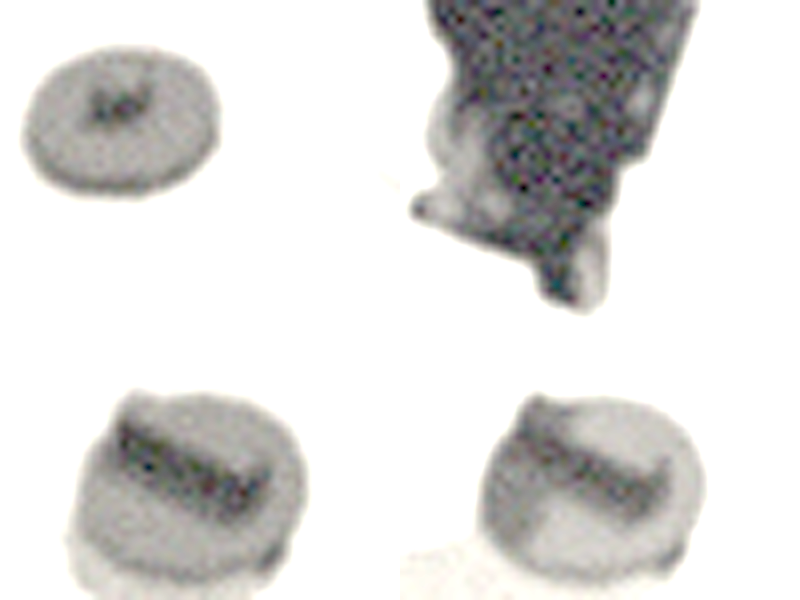

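Run:
```python
from h import *
a=np.load("pics/side0.npz")["im"].astype(int); b=np.load("pics/side2.npz")["im"].astype(int)
d=(b-a).mean(2)
print("diff rows 238-256, cols 228-250"); 
for r in range(236,257): print(r,d[r,228:250].astype(int))
```

```text
diff rows 238-256, cols 228-250
236 [-104 -119 -116 -129 -141 -125 -129 -131 -125  -95  -89  -95  -95  -45
   13   37   35   36   42   37   43   41]
237 [ -48  -68  -84 -111 -120 -126 -121 -122 -115  -87  -82  -86  -96  -40
   10   35   48   39   39   39   40   37]
238 [   1   -9  -29  -78 -124 -135 -129 -134 -115  -87  -79  -85  -86  -39
   17   42   39   35   35   38   38   36]
239 [  32   28    5  -48 -105 -130 -132 -129 -114  -98  -74  -78  -85  -32
   25   43   38   37   38   33   40   39]
240 [  38   43   26  -32  -89 -121 -134 -129 -108  -97  -73  -77  -74  -27
   20   37   40   40   36   43   41   42]
241 [  40   43   27  -17  -78 -119 -133 -128 -115  -98  -77  -66  -69  -25
   23   42   33   38   40   44   44   38]
242 [  31   39   31    9  -40  -80 -100 -120 -125  -94  -76  -68  -56   -5
   30   35   37   40   41   38   35   41]
243 [ 38  36  37  23   3 -27 -52 -62 -82 -80 -71 -50 -25  11  34  40  36  42
  35  32  40  38]
244 [ 40  41  34  43  33  14   3 -13 -30 -45 -40 -16  15  34  34  36  33  39
  34  37  34  39]
245 [38 36 44 39 38 36 32 26 10  3  1 16 33 40 40 43 44 35 41 32 40 44]
246 [38 37 44 38 39 37 35 39 34 25 31 35 39 39 35 41 36 39 43 37 42 37]
247 [39 40 34 37 36 37 41 39 37 37 33 36 32 43 39 36 41 39 36 40 39 27]
248 [40 39 42 38 40 41 37 37 35 40 43 38 41 39 39 41 38 35 36 38 37 37]
249 [41 42 38 43 37 39 35 37 37 33 40 37 36 35 36 43 36 40 42 36 40 36]
250 [38 36 35 39 39 35 41 41 42 39 37 38 34 39 43 40 38 41 37 36 41 42]
251 [39 41 38 35 35 37 40 38 38 38 41 38 38 39 36 36 37 41 38 35 38 41]
252 [36 34 37 36 33 33 42 40 33 40 38 36 38 37 38 36 37 34 30 47 43 39]
253 [42 36 25 21 22 29 32 30 41 37 24 32 30 31 34 28 34 34 35 36 38 36]
254 [41 34 13  8 -7 13 20 13 20 20 24 25 25 24 19 28 27 32 33 29 40 45]
255 [ 37  22   7 -11 -19  -1  -3   2   8   9  12  15  20  16  18  11  15  24
  20  25  29  36]
256 [ 36  14  -3  -5 -15 -17 -17 -21 -11   4  14  13  19  15  22  13  18  15
  21  21  22  31]
```

Call:
move_arm(
  dp=[
    [0, -0.035, 0],
    [0, -0.071, 0],
    [0, -0.071, 0.04],
    [0, -0.071, 0.06],
    [0, -0.071, 0.07],
    [0, -0.071, 0.074],
    [0, -0.071, 0.074],
    [0, -0.071, 0.074],
  ],
  spin=[0, 0, 0, 0, 0, 0, 0, 0],
)

```text
time_s: 6.3
position: [0.5465, 0.0857, 0.0068]
ee_rot: [-0.089, 0.996, -0.0, 0.001]
wrist_force: [1.1, 0.7, -0.2]
finger_gap: -0.0
grip_force: 0.0
```

Run:
```python
from h import *
s,R,y=st()
im,K,T=shot("side"); np.savez("pics/side3.npz",im=im,K=K,T=T); p=s["position"]; print(proj(K,T,p))
t,KT,TT=shot("top"); np.savez("pics/top3.npz",im=t,K=KT,T=TT); print("top",proj(KT,TT,p))
u,v=map(int,proj(K,T,p)); c=np.clip(cv2.resize(im[v-50:v+25,u-30:u+20,::-1],(400,600),interpolation=2)*1.2,0,255).astype(np.uint8)
u,v=map(int,proj(KT,TT,p)); c2=np.clip(cv2.resize(t[v-50:v+25,u-25:u+25,::-1],(400,600),interpolation=2)*1.2,0,255).astype(np.uint8)
cv2.imwrite("pics/z4.png",np.hstack([c,c2]))
```

```text
t 6.3 p [0.5465 0.0857 0.0068] yaw -169.78 tilt 0.09 q [ 0.13  0.47  1.86 -0.    0.8  -1.61] F [ 1.1  0.7 -0.2] M [ 0.02  0.06 -0.06] gap -0.0 grip 0.0
[254.48584678 252.87161064]
top [247.72441154 213.68322531]
```

View pics/z4.png

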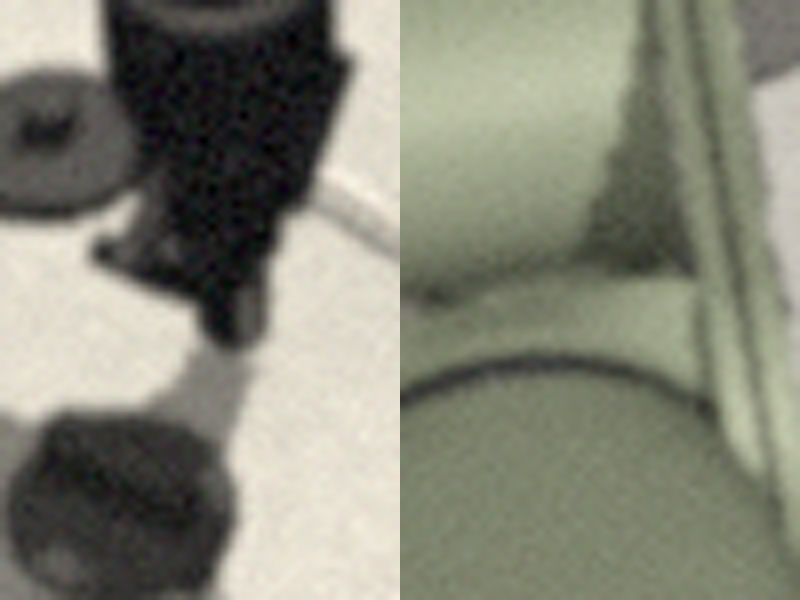

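The tip is at crop (232,345), which is image (253,245), and its shadow starts right at it. So it is at bench height but about 8 px from where the calibration puts it. I'll quantify the offset in every view I have.

Run:
```python
from h import *
d=np.load("pics/side0.npz"); K,T=d["K"],d["T"]; print("dT",abs(np.load("pics/side3.npz")["T"]-T).max(),abs(np.load("pics/side3.npz")["K"]-K).max())
for uv,p in(((253,244.8),(.5465,.0857,.0068)),((237,243.3),(.5329,.1553,.0797)),((515.6,148.1),(.1404,-.557,.2083))):
    r=ray(K,T,*uv,p[2]); print("side: seen",r.round(4),"reported",p,"diff",(r-p).round(4))
d=np.load("pics/top0.npz"); KT,TT=d["K"],d["T"]
# cap & lip in both views at proper heights
print("cap top",ray(KT,TT,219.8,219.0,.024),"side",ray(K,T,239.3,266.4,.024))
a=np.load("pics/side0.npz")["im"]; g=cv2.cvtColor(a,cv2.COLOR_RGB2GRAY)
# plain things on bench for camera agreement: orange tape ring in both views
for n in("top","side"):
    d=np.load(f"pics/{n}0.npz"); h=cv2.cvtColor(d["im"],cv2.COLOR_RGB2HSV); m=cv2.inRange(h,(5,150,90),(16,255,255))
    k,l,s,c=cv2.connectedComponentsWithStats(m)
    for i in range(1,k):
        if s[i,4]>80:
            cn=max(cv2.findContours((l==i).astype(np.uint8),0,1)[0],key=len); e=cv2.fitEllipse(cn); print(n,s[i],e[0],ray(d["K"],d["T"],*e[0],.013))
```

```text
dT 0.0 0.0
side: seen [0.5708 0.0667 0.0068] reported (0.5465, 0.0857, 0.0068) diff [ 0.0243 -0.019   0.    ]
side: seen [0.5579 0.1364 0.0797] reported (0.5329, 0.1553, 0.0797) diff [ 0.025  -0.0189  0.    ]
side: seen [ 0.1397 -0.5718  0.2083] reported (0.1404, -0.557, 0.2083) diff [-0.0007 -0.0148  0.    ]
cap top [0.53243534 0.1548926  0.024     ] side [0.53250001 0.1576302  0.024     ]
top [341 141  33  33 382] (356.731201171875, 156.71807861328125) [ 0.68341164 -0.20156015  0.013     ]
top [  0 331  19  21 141] (9.25927448272705, 341.2597961425781) [0.25740803 0.66773756 0.013     ]
side [ 419    0   75   41 1276] (460.9223327636719, 18.82184600830078) [ 0.88343856 -1.90411258  0.013     ]
side [390  80  18  19  94] (400.00738525390625, 90.39105987548828) [ 0.71734059 -0.97999885  0.013     ]
side [521 101  39  48 346] (541.1690063476562, 120.86605834960938) [ 0.18596374 -1.13783773  0.013     ]
side [ 103  130  137   82 1272] (165.64480590820312, 173.60812377929688) [1.00769716 0.03559311 0.013     ]
side [272 171  27  19 273] (284.7962646484375, 179.68374633789062) [ 0.69009062 -0.20661162  0.013     ]
side [225 325  47  34 919] (248.81756591796875, 341.5879211425781) [0.36103746 0.29614473 0.013     ]
```

Call:
move_arm(
  dp=[
    [0, 0, 0.005],
    [0, 0, 0.007],
    [0, 0, 0.008],
  ],
  spin=[0, 0, 0],
)

```text
time_s: 6.78
position: [0.5457, 0.0856, -0.0022]
ee_rot: [-0.089, 0.996, -0.0, -0.0]
wrist_force: [-0.7, -0.3, 0.7]
finger_gap: 0.0003
grip_force: 0.0
```

Call:
move_arm(
  dp=[
    [0, 0, 0.002],
    [0, 0, 0.002],
  ],
  spin=[0, 0],
)

```text
time_s: 7.02
position: [0.5458, 0.0856, -0.0041]
ee_rot: [-0.089, 0.996, -0.0, -0.0]
wrist_force: [0.5, 0.1, 0.1]
finger_gap: 0.0001
grip_force: 0.0
```

No contact even at a reported z of -4 mm, so the shut tips really are higher than reported. I probe for the bench gently.

Call:
move_arm(
  dp=[
    [0, 0, 0.005],
    [0, 0, 0.01],
    [0, 0, 0.015],
    [0, 0, 0.015],
  ],
  spin=[0, 0, 0, 0],
)

```text
time_s: 7.52
position: [0.5454, 0.0855, -0.0195]
ee_rot: [-0.089, 0.996, -0.0, -0.001]
wrist_force: [-0.2, -0.4, -0.1]
finger_gap: -0.0
grip_force: 0.0
```

Call:
move_arm(
  dp=[
    [0, 0, 0.002],
    [0, 0, 0.004],
    [0, 0, 0.004],
  ],
  spin=[0, 0, 0],
)

```text
time_s: 7.9
position: [0.5458, 0.0856, -0.023]
ee_rot: [-0.089, 0.996, -0.0, -0.0]
wrist_force: [0.6, 0.6, -0.4]
finger_gap: 0.0001
grip_force: 0.0
```

Call:
move_arm(
  dp=[
    [0, 0, 0.002],
    [0, 0, 0.004],
    [0, 0, 0.004],
  ],
  spin=[0, 0, 0],
)

```text
time_s: 8.28
position: [0.5457, 0.0855, -0.0271]
ee_rot: [-0.089, 0.996, -0.0, -0.0]
wrist_force: [0.6, 1.1, -1.1]
finger_gap: 0.0002
grip_force: 0.0
```

Call:
move_arm(
  dp=[
    [0, 0, 0.002],
    [0, 0, 0.003],
    [0, 0, 0.003],
  ],
  spin=[0, 0, 0],
)

```text
time_s: 8.65
position: [0.5458, 0.0856, -0.03]
ee_rot: [-0.089, 0.996, -0.0, -0.0]
wrist_force: [0.3, 0.0, 0.2]
finger_gap: -0.0001
grip_force: 0.0
```

Call:
move_arm(
  dp=[
    [0, 0, 0.002],
    [0, 0, 0.003],
    [0, 0, 0.003],
  ],
  spin=[0, 0, 0],
)

```text
time_s: 9.02
position: [0.5458, 0.0856, -0.033]
ee_rot: [-0.089, 0.996, -0.0, -0.0]
wrist_force: [0.4, -0.7, 0.7]
finger_gap: 0.0001
grip_force: 0.0
```

Run:
```python
from h import *
s,R,y=st()
im,K,T=shot("side"); b=np.load("pics/side3.npz")["im"].astype(int)
# tip now
g=cv2.cvtColor(im,cv2.COLOR_RGB2GRAY).astype(int)
for r in range(244,262): print(r,g[r,244:264])
```

```text
t 9.03 p [ 0.5458  0.0856 -0.033 ] yaw -169.79 tilt 0.02 q [ 0.13  0.53  1.9  -0.    0.72 -1.61] F [ 0.4 -0.7  0.7] M [ 0.06 -0.01 -0.  ] gap 0.0001 grip 0.0
244 [ 38  49  54  42  32  29  34  25  23  18  17  23  32  66  90 144 176 181
 180 180]
245 [ 35  32  41  33  24  16  25  24  23   5  23  17  48  67  99 145 177 181
 182 182]
246 [ 22  24  12  24  21  26  22  27  16  15  20  28  44  63  86 135 173 187
 183 185]
247 [ 29  21  17  20  10  30  19  23  30   8  29  36  48  61  83 133 172 187
 186 187]
248 [ 80  61  35  27  22  15  26  15   9  18  37  54  55  63  97 145 177 187
 186 187]
249 [121 101  75  48  39  25  16  18  16  22  39  65  70  70 105 160 182 182
 185 182]
250 [135 118 100  79  65  43  21  18   8  21  44  66  74  72 120 161 183 183
 186 183]
251 [118 114 107  98  88  61  24  21  24  24  47  71  76  76 119 165 188 186
 181 186]
252 [101 109 107 108 100  65  35  22  15  22  42  69  72  84 132 170 185 189
 185 182]
253 [ 93  96 105 103 100  80  55  37  23  21  42  65  75 101 145 172 186 182
 180 184]
254 [ 74  83  91  96 102  97  83  65  55  40  45  61  88 125 164 179 184 181
 184 181]
255 [ 54  50  65  75  84  90 100  92  79  75  67  87 119 154 173 181 179 183
 185 183]
256 [ 43  43  44  55  63  82  91 100 102  96 108 121 148 169 179 180 184 181
 183 187]
257 [ 42  38  43  44  46  59  82  91  99 119 141 160 173 180 181 182 183 182
 186 188]
258 [ 43  41  45  42  44  43  59  81  94 132 168 180 182 187 181 186 180 183
 187 190]
259 [ 44  39  44  44  42  34  45  59  86 127 174 186 186 189 186 185 185 186
 186 189]
260 [ 48  48  42  35  38  46  37  45  77 130 172 187 189 190 189 190 186 185
 189 186]
261 [ 51  44  41  44  39  43  39  43  77 128 174 189 188 186 188 189 183 189
 187 188]
```

Call:
move_arm(
  dp=[
    [0, 0, 0.001],
    [0, 0, 0.002],
    [0, 0, 0.002],
  ],
  spin=[0, 0, 0],
)

```text
time_s: 9.45
position: [0.5458, 0.0856, -0.035]
ee_rot: [-0.089, 0.996, -0.0, -0.0]
wrist_force: [0.1, 0.2, -0.2]
finger_gap: -0.0001
grip_force: 0.0
```

Call:
move_arm(
  dp=[
    [0, 0, 0.001],
    [0, 0, 0.002],
    [0, 0, 0.002],
  ],
  spin=[0, 0, 0],
)

```text
time_s: 9.82
position: [0.5459, 0.0856, -0.0352]
ee_rot: [-0.089, 0.996, -0.0, 0.0]
wrist_force: [-2.8, -0.6, 12.7]
finger_gap: -0.0001
grip_force: 6.6
```

Contact is at a reported z of -35 mm, so the true tip height is the reported z plus 35 mm. I check xy against the image with this correction while backing up.

Call:
move_arm(
  dp=[
    [0, 0, -0.01],
    [0, 0, -0.05],
    [0, 0, -0.08],
    [0, 0, -0.1],
    [0, 0, -0.1],
  ],
  spin=[0, 0, 0, 0, 0],
  hand=-1,
)

```text
time_s: 10.45
position: [0.5472, 0.0858, 0.0647]
ee_rot: [-0.089, 0.996, 0.0, 0.002]
wrist_force: [0.2, 0.7, -0.3]
finger_gap: 0.0852
grip_force: 0.0
```

Run:
```python
from h import *
d=np.load("pics/side0.npz"); K,T=d["K"],d["T"]
for uv,p in(((253,244.8),(.5465,.0857,.0068)),((237,243.3),(.5329,.1553,.0797))):
    r=ray(K,T,*uv,p[2]+.035); print((r-p).round(4)[:2])
# cap now, from side (top blocked): bar/disc shift since start
im,_,_=shot("side"); g0=cv2.cvtColor(d["im"],cv2.COLOR_RGB2GRAY);g=cv2.cvtColor(im,cv2.COLOR_RGB2GRAY)
S=6
for q in(g0,g):
    G=cv2.resize(q[240:290,215:265],None,fx=S,fy=S,interpolation=2)
    for th in(60,75):
        k,l,s,c=cv2.connectedComponentsWithStats((G<th).astype(np.uint8)); i=1+np.argmax(s[1:,4]); h=cv2.convexHull(np.argwhere(l==i)[:,::-1].astype(np.float32)); e=cv2.fitEllipse(h); print(th,s[i]/S,np.array(e[0])/S+[215,240],np.array(e[1])/S)
st()
```

```text
[0.0012 0.0028]
[0.0005 0.002 ]
60 [  10.5          15.5          27.16666667   22.83333333 2293.33333333] [238.98876953 266.70647939] [24.17900085 28.18616486]
75 [   9.5          14.5          28.66666667   24.66666667 3330.33333333] [238.78961182 266.79384867] [26.0508728 28.9744873]
60 [  10.16666667   14.33333333   25.33333333   23.16666667 2722.83333333] [238.45450083 266.10908508] [23.85088348 27.43874105]
75 [   9.5          13.83333333   28.16666667   24.16666667 3094.        ] [238.73086039 266.11450958] [24.92274475 28.59047953]
t 10.5 p [0.5461 0.0856 0.0634] yaw -169.79 tilt 0.07 q [ 0.13  0.4   1.8  -0.    0.93 -1.61] F [-0.5 -0.8 -0.7] M [ 0.   -0.08 -0.  ] gap 0.0851 grip 0.0
```

Call:
move_arm(
  dp=[
    [0.0005, 0.04, 0],
    [0.0005, 0.0705, 0],
    [0.0005, 0.0705, 0.02],
    [0.0005, 0.0705, 0.045],
    [0.0005, 0.0705, 0.06],
    [0.0005, 0.0705, 0.067],
    [0.0005, 0.0705, 0.069],
    [0.0005, 0.0705, 0.069],
  ],
  spin=[0, 0, 0, 0, 0, 0, 0, 0],
)

```text
time_s: 11.5
position: [0.5333, 0.1549, -0.0055]
ee_rot: [-0.089, 0.996, 0.0, 0.0]
wrist_force: [-1.0, -0.4, 0.4]
finger_gap: 0.0857
grip_force: 0.0
```

Call:
move_arm(
  dp=[
    [0, 0, 0],
    [0, 0, 0],
    [0, 0, 0],
    [0, 0, 0],
    [0, 0, 0],
    [0, 0, 0],
  ],
  spin=[0, 0, 0, 0, 0, 0],
  hand=1,
  newtons=60,
)

```text
time_s: 12.25
position: [0.5329, 0.1548, -0.0057]
ee_rot: [-0.089, 0.996, -0.0, 0.0]
wrist_force: [0.5, -0.4, 2.3]
finger_gap: 0.013
grip_force: 59.0
```

```bash
python3 -c "
from h import *; go([.533,.155,-.006],190.2)"
```

```text
t 12.25 p [ 0.5329  0.1548 -0.0057] yaw -169.79 tilt 0.01 q [ 0.26  0.49  1.87 -0.    0.78 -1.49] F [ 0.5 -0.4  2.3] M [-0.02  0.03  0.01] gap 0.013 grip 59.0
dp [-0.0001  0.0001  0.0003] spin 0.0002
```

Gripped: gap 13 mm, 59 N. Now I lift and carry it over the port, turning to the slot line.

Call:
move_arm(
  dp=[
    [0, 0, -0.03],
    [0, 0, -0.08],
    [0, 0, -0.125],
    [0.018, -0.045, -0.125],
    [0.036, -0.09, -0.125],
    [0.054, -0.137, -0.125],
    [0.072, -0.182, -0.125],
    [0.09, -0.228, -0.125],
    [0.108, -0.273, -0.125],
    [0.125, -0.316, -0.125],
    [0.138, -0.349, -0.125],
    [0.1475, -0.3735, -0.125],
    [0.1475, -0.3735, -0.125],
    [0.1475, -0.3735, -0.125],
    [0.1475, -0.3735, -0.125],
  ],
  spin=[0, 0, 0, 0, 0, 0.02, 0.04, 0.06, 0.08, 0.1, 0.112, 0.112, 0.112, 0.112, 0.112],
)

```text
time_s: 14.12
position: [0.454, -0.2379, 0.119]
ee_rot: [-0.034, 0.999, 0.0, -0.0]
wrist_force: [-0.2, -0.1, -1.1]
finger_gap: 0.0126
grip_force: 58.8
```

Run:
```python
from h import *
go([.4537,-.239,.09],183.8)
for n in("top","side"):
    im,K,T=shot(n); np.savez(f"pics/{n}5.npz",im=im,K=K,T=T)
    print(n,"lip",proj(K,T,[.4537,-.239,.09]),"disc",proj(K,T,[.4537,-.239,.147]))
    u,v=map(int,proj(K,T,[.4537,-.239,.12])); im=im[v-35:v+40,u-25:u+25,::-1]; c=np.clip(cv2.resize(im,(400,600),interpolation=2)*1.3,0,255).astype(np.uint8)
    o=c if n=="top" else np.hstack([o,c]); print(u-25,v-35)
cv2.imwrite("pics/z5.png",o)
```

```text
t 14.12 p [ 0.454  -0.2379  0.119 ] yaw -176.14 tilt 0.03 q [-0.51  0.29  1.82  0.    1.03 -2.14] F [-0.2 -0.1 -1.1] M [ 0.01  0.07 -0.03] gap 0.0126 grip 58.8
dp [ 0.0003 -0.0011  0.029 ] spin 0.001
top lip [384.50921348 239.40055543] disc [389.47178772 235.64650272]
362 202
side lip [352.20696407 188.43508246] disc [354.4794596  173.37890748]
328 145
```

View pics/z5.png

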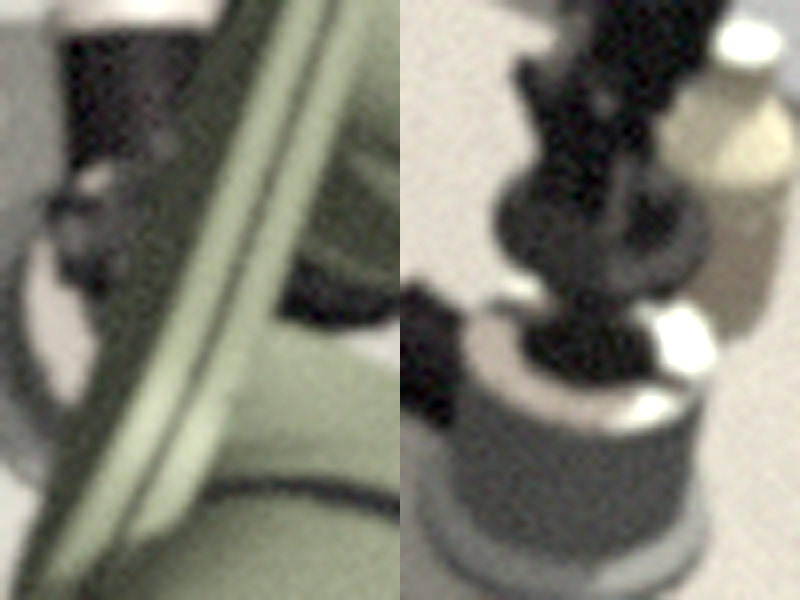

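The side crop shows the cap disc spanning columns 497 to 708 and the lip 465 to 718, so they are nearly concentric. I measure this numerically.

Run:
```python
from h import *
d=np.load("pics/side5.npz"); g=cv2.GaussianBlur(cv2.cvtColor(d["im"],cv2.COLOR_RGB2GRAY),(0,0),.6).astype(int); K,T=d["K"],d["T"]
def ext(c,r,z):
    q=np.array([proj(K,T,[c[0]+r*np.cos(a),c[1]+r*np.sin(a),z]) for a in np.linspace(0,6.28,200)]); return q[:,0].min().round(2),q[:,0].max().round(2),q[:,1].min().round(2),q[:,1].max().round(2)
print("disc",ext((.454,-.238),.04,.1427),ext((.454,-.238),.04,.1507)); print("lip",ext((.4537,-.239),.046,.09))
for r in range(166,182,1): print(r,g[r,336:346],"|",g[r,410-46:374+6])
print("lip rows")
for r in range(184,194,1): print(r,g[r,332:342],"|",g[r,364:374])
print("col below lip", g[185:205,350:354].mean(1).astype(int)); print("disc lower", g[172:188,352:356].mean(1).astype(int))
```

```text
disc (np.float64(340.07), np.float64(368.03), np.float64(166.1), np.float64(183.63)) (np.float64(340.34), np.float64(368.42), np.float64(163.93), np.float64(181.44))
lip (np.float64(336.63), np.float64(367.88), np.float64(178.55), np.float64(198.83))
166 [171 172 169 166 159 143 122  97  65  36] | [114 126 133 143 153 158 160 164 166 165 164 155 150 149 158 164]
167 [171 169 169 163 145 118  92  71  48  31] | [ 99 112 120 131 139 144 146 147 148 146 141 133 135 146 159 165]
168 [168 168 166 153 124  93  69  54  37  27] | [ 82  96 106 113 118 123 125 125 125 122 117 115 129 151 164 167]
169 [168 168 162 140 104  70  54  45  31  26] | [ 70  82  93  99 102 105 107 107 108 108 107 113 133 156 167 169]
170 [167 165 153 123  82  52  47  41  35  33] | [ 63  72  84  94  96 100 101 101  99 101 109 120 140 158 169 170]
171 [169 166 151 112  66  40  38  38  38  37] | [ 64  68  79  91  95  96  97 100 101 102 107 122 142 161 169 170]
172 [169 168 152 110  60  37  36  36  38  36] | [ 65  67  77  88  95  97  99 103 105 101 103 119 141 160 169 169]
173 [169 167 152 110  61  39  36  38  37  36] | [ 6
[... 1341 characters left out ...]
2]
188 [ 27  32  40  70 107 128 136 138 137 127] | [231 228 209 173 152 157 165 169 173 173]
189 [ 26  28  36  60  97 126 137 139 138 132] | [230 226 212 185 168 169 173 174 175 174]
190 [ 25  24  30  52  87 115 134 139 139 135] | [219 213 197 180 172 171 173 174 175 176]
191 [ 18  22  28  44  71  99 124 135 137 138] | [187 183 174 170 172 172 174 175 177 175]
192 [ 15  18  26  40  61  84 106 121 127 134] | [146 152 154 162 171 174 175 177 178 175]
193 [ 16  18  29  43  57  69  84 101 113 127] | [124 132 143 159 171 176 175 175 178 175]
col below lip [ 26  23  23  23  21  20  23  35  65 104 129 136 127 106  81  63  58  58
  57  58]
disc lower [46 50 47 44 45 50 53 54 51 42 33 32 35 33 25 23]
```

Call:
move_arm(
  dp=[
    [0.0003, -0.001, 0.01],
    [0.0003, -0.001, 0.022],
    [0.0003, -0.001, 0.029],
    [0.0003, -0.001, 0.032],
    [0.0003, -0.001, 0.032],
    [0.0003, -0.001, 0.032],
  ],
  spin=[0, 0, 0, 0, 0, 0],
)

```text
time_s: 14.98
position: [0.4539, -0.24, 0.0874]
ee_rot: [-0.033, 0.999, -0.0, 0.0]
wrist_force: [0.8, 0.4, -1.0]
finger_gap: 0.0128
grip_force: 58.9
```

Call:
move_arm(
  dp=[
    [0, 0, 0.001],
    [0, 0, 0.002],
    [0, 0, 0.0035],
    [0, 0, 0.0035],
  ],
  spin=[0, 0, 0, 0],
)

```text
time_s: 15.48
position: [0.4536, -0.2398, 0.0835]
ee_rot: [-0.033, 0.999, 0.0, -0.0]
wrist_force: [0.0, 1.0, -1.0]
finger_gap: 0.0129
grip_force: 58.9
```

```bash
python3 -c "
from h import *; st()"
```

```text
t 15.47 p [ 0.4536 -0.2398  0.0835] yaw -176.21 tilt 0.01 q [-0.51  0.33  1.87 -0.    0.95 -2.15] F [ 0.  1. -1.] M [ 0.01 -0.06 -0.04] gap 0.0129 grip 58.9
```

Call:
move_arm(
  dp=[
    [0, 0.0005, 0.001],
    [0, 0.0005, 0.002],
    [0, 0.0005, 0.002],
  ],
  spin=[0, 0, 0],
)

```text
time_s: 15.85
position: [0.4536, -0.2393, 0.0815]
ee_rot: [-0.033, 0.999, 0.0, -0.0]
wrist_force: [-0.2, -0.0, -1.0]
finger_gap: 0.0127
grip_force: 58.9
```

Call:
move_arm(
  dp=[
    [0, 0, 0.001],
    [0, 0, 0.002],
    [0, 0, 0.002],
  ],
  spin=[0, 0, 0],
)

```text
time_s: 16.23
position: [0.4537, -0.2394, 0.0799]
ee_rot: [-0.033, 0.999, -0.0, 0.0]
wrist_force: [-1.2, 0.2, 3.0]
finger_gap: 0.0129
grip_force: 59.4
```

```bash
python3 -c "
from h import *; st()"
```

```text
t 16.23 p [ 0.4537 -0.2394  0.0799] yaw -176.21 tilt 0.02 q [-0.51  0.33  1.87 -0.    0.94 -2.14] F [-1.2  0.2  3. ] M [0.08 0.1  0.01] gap 0.0129 grip 59.4
```

Force rises by about 4 N right at the plate's rest height, so the lugs are probably in the slots. I press on in small steps.

Call:
move_arm(
  dp=[
    [0, 0, 0.001],
    [0, 0, 0.002],
    [0, 0, 0.002],
  ],
  spin=[0, 0, 0],
)

```text
time_s: 16.6
position: [0.4537, -0.2395, 0.0777]
ee_rot: [-0.033, 0.999, -0.0, 0.0]
wrist_force: [-0.9, -0.3, 2.7]
finger_gap: 0.0128
grip_force: 59.5
```

Call:
move_arm(
  dp=[
    [0, 0, 0.001],
    [0, 0, 0.002],
    [0, 0, 0.002],
  ],
  spin=[0, 0, 0],
)

```text
time_s: 16.98
position: [0.4537, -0.2394, 0.0756]
ee_rot: [-0.033, 0.999, -0.0, 0.0]
wrist_force: [-1.3, -0.1, 3.7]
finger_gap: 0.0125
grip_force: 59.6
```

```bash
python3 -c "
from h import *; st()"
```

```text
t 16.98 p [ 0.4537 -0.2394  0.0756] yaw -176.21 tilt 0.01 q [-0.51  0.33  1.88 -0.    0.93 -2.14] F [-1.3 -0.1  3.7] M [ 0.09  0.18 -0.01] gap 0.0125 grip 59.6
```

Call:
move_arm(
  dp=[
    [0, 0, 0.002],
    [0, 0, 0.0035],
    [0, 0, 0.005],
    [0, 0, 0.005],
  ],
  spin=[0, 0, 0, 0],
)

```text
time_s: 17.48
position: [0.4538, -0.2395, 0.0707]
ee_rot: [-0.033, 0.999, -0.0, 0.0]
wrist_force: [-2.1, -0.1, 5.9]
finger_gap: 0.0127
grip_force: 59.9
```

Call:
move_arm(
  dp=[
    [0, 0, 0.001],
    [0, 0, 0.0015],
    [0, 0, 0.0015],
  ],
  spin=[0, 0, 0],
)

```text
time_s: 17.85
position: [0.4538, -0.2395, 0.0694]
ee_rot: [-0.033, 0.999, -0.0, 0.0]
wrist_force: [-1.4, 0.9, 6.4]
finger_gap: 0.0125
grip_force: 60.0
```

```bash
python3 -c "
from h import *; st()"
```

```text
t 17.85 p [ 0.4538 -0.2395  0.0694] yaw -176.2 tilt 0.03 q [-0.51  0.34  1.89 -0.    0.91 -2.14] F [-1.4  0.9  6.4] M [0.07 0.24 0.  ] gap 0.0125 grip 60.0
```

Call:
move_arm(
  dp=[
    [0, 0, 0.001],
    [0, 0, 0.001],
    [0, 0, 0.001],
  ],
  spin=[0, 0, 0],
)

```text
time_s: 18.23
position: [0.4537, -0.2394, 0.0685]
ee_rot: [-0.033, 0.999, -0.0, 0.0]
wrist_force: [-1.4, 0.7, 6.7]
finger_gap: 0.013
grip_force: 60.1
```

Call:
move_arm(
  dp=[
    [0, 0, 0.001],
    [0, 0, 0.001],
    [0, 0, 0.001],
  ],
  spin=[0, 0, 0],
)

```text
time_s: 18.6
position: [0.4538, -0.2394, 0.0677]
ee_rot: [-0.033, 0.999, -0.0, 0.0]
wrist_force: [-2.2, 0.8, 8.3]
finger_gap: 0.0126
grip_force: 60.4
```

The plate has bottomed at a reported z of about 0.0677, matching -16.5 mm. I ease back 0.7 mm and twist clockwise in stages.

Call:
move_arm(
  dp=[
    [0, 0, -0.0007],
    [0, 0, -0.0007],
    [0, 0, -0.0007],
    [0, 0, -0.0007],
    [0, 0, -0.0007],
    [0, 0, -0.0007],
  ],
  spin=[0.05, 0.13, 0.21, 0.28, 0.3, 0.3],
)

```text
time_s: 19.35
position: [0.4545, -0.2397, 0.0684]
ee_rot: [0.117, 0.993, -0.0, 0.001]
wrist_force: [0.2, 1.1, 6.6]
finger_gap: 0.013
grip_force: 60.1
```

```bash
python3 -c "
from h import *; st()"
```

```text
t 19.35 p [ 0.4545 -0.2397  0.0684] yaw 166.6 tilt 0.12 q [-0.51  0.34  1.89  0.    0.91 -1.84] F [0.2 1.1 6.6] M [ 0.1   0.1  -0.02] gap 0.013 grip 60.1
```

Call:
move_arm(
  dp=[
    [0, 0, 0],
    [0, 0, 0],
    [0, 0, 0],
    [0, 0, 0],
    [0, 0, 0],
    [0, 0, 0],
    [0, 0, 0],
    [0, 0, 0],
    [0, 0, 0],
    [0, 0, 0],
  ],
  spin=[0.1, 0.22, 0.34, 0.46, 0.58, 0.7, 0.82, 0.9, 0.9, 0.9],
)

```text
time_s: 20.6
position: [0.4549, -0.2399, 0.0685]
ee_rot: [0.537, 0.843, 0.0, 0.001]
wrist_force: [0.5, -0.8, 6.5]
finger_gap: 0.0132
grip_force: 60.1
```

```bash
python3 -c "
from h import *; st()"
```

```text
t 20.6 p [ 0.4549 -0.2399  0.0685] yaw 115.02 tilt 0.17 q [-0.51  0.34  1.89  0.    0.91 -0.94] F [ 0.5 -0.8  6.5] M [ 0.05  0.02 -0.09] gap 0.0132 grip 60.1
```

Call:
move_arm(
  dp=[
    [0, 0, 0],
    [0, 0, 0],
    [0, 0, 0],
    [0, 0, 0],
    [0, 0, 0],
  ],
  spin=[0.1, 0.2, 0.3, 0.36, 0.36],
)

```text
time_s: 21.22
position: [0.4549, -0.2399, 0.0685]
ee_rot: [0.68, 0.734, 0.0, 0.001]
wrist_force: [0.5, 0.4, 7.3]
finger_gap: 0.0134
grip_force: 60.1
```

```bash
python3 -c "
from h import *; st()"
```

```text
t 21.23 p [ 0.4549 -0.2399  0.0685] yaw 94.38 tilt 0.18 q [-0.51  0.34  1.89  0.    0.91 -0.58] F [0.5 0.4 7.3] M [-0.06 -0.04 -0.04] gap 0.0134 grip 60.1
```

Call:
move_arm(
  dp=[
    [0, 0, 0],
    [0, 0, 0],
    [0, 0, 0],
  ],
  spin=[0.03, 0.05, 0.05],
)

```text
time_s: 21.6
position: [0.4549, -0.2399, 0.0685]
ee_rot: [0.698, 0.717, 0.0, 0.001]
wrist_force: [0.7, -0.7, 6.1]
finger_gap: 0.013
grip_force: 60.1
```

```bash
python3 -c "
from h import *; st()"
```

```text
t 21.6 p [ 0.4549 -0.2399  0.0685] yaw 91.55 tilt 0.18 q [-0.51  0.34  1.89  0.    0.91 -0.53] F [ 0.7 -0.7  6.1] M [ 0.    0.04 -0.01] gap 0.013 grip 60.1
```

Call:
move_arm(
  dp=[
    [0, 0, -0.001],
    [0, 0, -0.002],
    [0, 0, -0.0035],
    [0, 0, -0.0035],
  ],
  spin=[0, 0, 0, 0],
)

```text
time_s: 22.1
position: [0.4549, -0.2399, 0.0719]
ee_rot: [0.697, 0.717, 0.0, 0.001]
wrist_force: [0.4, 0.0, 5.6]
finger_gap: 0.0127
grip_force: 59.9
```

```bash
python3 -c "
from h import *; st()"
```

```text
t 22.1 p [ 0.4549 -0.2399  0.0719] yaw 91.55 tilt 0.18 q [-0.51  0.34  1.88  0.    0.92 -0.53] F [0.4 0.  5.6] M [-0.04 -0.07 -0.  ] gap 0.0127 grip 59.9
```

It rises past -14 with the spring still pushing, so the lugs are in the pockets. I ease up a little more and let go.

Call:
move_arm(
  dp=[
    [0, 0, -0.0007],
    [0, 0, -0.0012],
    [0, 0, -0.0012],
  ],
  spin=[0, 0, 0],
)

```text
time_s: 22.48
position: [0.4548, -0.2399, 0.0729]
ee_rot: [0.697, 0.717, 0.0, 0.001]
wrist_force: [3.0, 0.1, 4.2]
finger_gap: 0.0129
grip_force: 59.8
```

```bash
python3 -c "
from h import *; st()"
```

```text
t 22.48 p [ 0.4548 -0.2399  0.0729] yaw 91.55 tilt 0.17 q [-0.51  0.34  1.88  0.    0.92 -0.53] F [3.  0.1 4.2] M [-0.14 -0.33 -0.  ] gap 0.0129 grip 59.8
```

Call:
move_arm(
  dp=[
    [0, 0, 0],
    [0, 0, 0],
    [0, 0, 0],
    [0, 0, 0],
    [0, 0, 0],
    [0, 0, -0.02],
    [0, 0, -0.06],
    [0, 0, -0.12],
    [0, 0, -0.15],
    [0, 0, -0.15],
  ],
  spin=[0, 0, 0, 0, 0, 0, 0, 0, 0, 0],
  hand=-1,
)

```text
time_s: 23.72
position: [0.455, -0.2401, 0.2252]
ee_rot: [0.697, 0.717, 0.001, 0.003]
wrist_force: [0.3, -0.9, -0.9]
finger_gap: 0.0853
grip_force: 0.0
```

Run:
```python
from h import *
st()
im,K,T=shot("side"); np.savez("pics/side6.npz",im=im,K=K,T=T)
g=cv2.GaussianBlur(cv2.cvtColor(im,cv2.COLOR_RGB2GRAY),(0,0),.6).astype(int)
# side-camera bias seen earlier: ~-1.2 px in column. expected rows (col 351-353) of front edge of disc and lip for each cap height
P=np.array([.4537,-.239]); cam=(-T[:3,:3].T@T[:3,3])[:2]; d=(cam-P)/np.linalg.norm(cam-P)
pr=lambda r,z:proj(K,T,[*(P+d*r),z]).round(1)
print("lip front top",pr(.046,.09),"bottom of lip",pr(.046,.082))
for h in(-.004,-.011,-.014): print(h,"disc front lower",pr(.04,.09+h+.018),"upper",pr(.04,.09+h+.026),"bar top ctr",pr(0,.09+h+.052), "disc back",pr(-.04,.09+h+.026))
print([(r,int(x)) for r,x in zip(range(165,205),g[165:205,349:353].mean(1))])
```

```text
t 23.73 p [ 0.455  -0.2401  0.2252] yaw 91.55 tilt 0.35 q [-0.51  0.2   1.65 -0.    1.28 -0.53] F [ 0.3 -0.9 -0.9] M [0.04 0.   0.01] gap 0.0853 grip 0.0
lip front top [350.7 198.6] bottom of lip [350.4 200.6]
-0.004 disc front lower [351.4 193.6] upper [351.7 191.5] bar top ctr [354.1 175.8] disc back [354.3 174.3]
-0.011 disc front lower [351.2 195.4] upper [351.5 193.3] bar top ctr [353.8 177.7] disc back [354.1 176.1]
-0.014 disc front lower [351.  196.2] upper [351.3 194.1] bar top ctr [353.7 178.5] disc back [353.9 176.9]
[(165, 164), (166, 166), (167, 166), (168, 165), (169, 165), (170, 163), (171, 164), (172, 164), (173, 162), (174, 152), (175, 125), (176, 89), (177, 69), (178, 65), (179, 65), (180, 61), (181, 54), (182, 39), (183, 29), (184, 30), (185, 32), (186, 37), (187, 46), (188, 56), (189, 63), (190, 64), (191, 60), (192, 57), (193, 71), (194, 103), (195, 132), (196, 150), (197, 155), (198, 136), (199, 96), (200, 65), (201, 56), (202, 56), (203, 56), (204, 57)]
```

```bash
python3 -c "
from h import *; print(robot.hand_in())"
```

```text
the job is handed in; nothing more can be done
None
```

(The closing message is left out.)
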